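Fit the spacers and snap the spring clip on the agitator spindle

TASK

Assemble the spindle of the white cassette agitator: put the thick white spacer ring on first, down onto the hub, then the thin blue one flat on top of it. Then push the yellow-backed spring clip along its loader into the spindle's groove until it snaps fully home, and finally slide the loader all the way back from the spindle by its red knob, leaving the clip in place. Leave the jars, cassettes and ruler alone.

Things in the scene. Friction and masses are not known exactly. Their poses are not given: they have to be found in the camera images.
- agitator: Fixed white housing, 50 mm high, with an upright steel spindle; shifts and turns about z from run to run. Origin on the table, on the spindle's axis. In its frame the housing spans x -70 to +70, y -50 to +195 mm; the clip loader stands on the +y side, so the clip is pushed along -y. Spindle heights are given at groove.
- groove (a point): Point on the spindle's axis 92 mm above the table: top of both fitted spacers, underside of the fitted clip. Axes as the agitator. Heights above the table: hub (60 mm across) top 56, spindle 24 mm diameter to 91, groove 18 mm diameter to 101.5, head 24 mm diameter to 112, tapering to a tip 14 mm across at 118 mm.
- loader (a joint): Position of the clip loader, m: 0 = stop nearest the spindle, 0.055 = stop all the way back, along the agitator's +y. About 2 N friction; stays where left; starts at 0 to 0.008. Its flat dark bed is 92.5 mm above the table and spans (at 0) y +29 to +130, x -28 to +28 mm of the agitator's frame; teal rails at x +-21.5 to 28, 5.5 mm high, guide the clip; ends open.
- loader_knob (a point): Centre of the top of the loader's red upright knob, a post 16 mm in diameter and 40 mm tall on an ear level with the bed; top 132.5 mm above the table. In the agitator's frame it is at x +44 mm and y +65 mm plus the loader's position. It can be pushed or pinched from above.
- clip: Spring clip lying flat, 7 mm thick, 50 g, greased: yellow back 40 mm wide, two steel jaws. Origin on its underside at the seat centre, which is on the spindle's axis when home. Mouth to its -y (tips at y -16 mm); starts between the loader's rails, mouth to the spindle, seat 62 to 78 mm from it. Takes 12 to 20 N, then snaps in; at home it stops against the groove.
- clip_back (a point): Point on the clip's flat back face (44 mm behind its origin, towards its +y), 12 mm above its underside: where to push. An upright yellow thumb plate 24 mm wide and 6 mm thick rises here to 20 mm above the underside; axes as the clip.
- jaw_l (a joint): Opening angle of one clip jaw, rad: 0 = closed at rest; about 0.08 as its lip passes the spindle, back near 0 when snapped home.
- jaw_r (a joint): The same for the other jaw.
- thick_spacer: White plastic ring, outer diameter 50, bore 27, height 24 mm, about 50 g. Origin at the centre of its underside. Starts flat on the green board.
- thin_spacer: Blue plastic ring, outer diameter 44, bore 27, height 12 mm, about 30 g. Origin at the centre of its underside. Starts flat on the green board.
- small_jar: Bystander: white specimen jar with a pink lid, 46 mm diameter, 55 mm tall, on the green board. The board is fixed, 8 mm thick; the two spacers and this jar stand on it in three places, swapped at random. Origin at the centre of its underside.
- red_jar: Bystander: amber jar with red lid, 88 mm diameter, 100 mm tall, at the back. Origin under its centre.
- white_jar: Bystander: white jar, 80 mm diameter, 120 mm tall, at the back. Origin under its centre.
- pot: Bystander: brown pot with yellow lid, 56 mm diameter, 70 mm tall, at the back. Origin under its centre.
- cassette_a: Bystander: pink tissue cassette 41 x 28 x 9 mm on the board's far right edge. Origin under its centre.
- cassette_b: Bystander: pink tissue cassette 41 x 28 x 9 mm on the table beyond the board. Origin under its centre.
- ruler: Bystander: red ruler 30 x 200 x 5 mm flat on the table. Origin under its centre.

How it is judged:
By the outcome, as a careful person would: the job done as asked, in the order asked, and still so for the second after the job is handed in, with the robot touching nothing.
It also fails if it takes over 72 s, if anything falls off the work surface, if the arm or the gripper's body presses on something with over 40 N, if the wrist force passes 120 N, or if a joint passes its speed limit or range.

ROBOT

A 7-joint arm with a two-finger parallel gripper is mounted at the origin on the work surface. World frame = base frame: x ahead of the robot, y to its left, z up, the work surface at z = 0. Lengths are in m, angles in rad, forces in N, time in s.
With the tool pointing down it reaches from about 0.35 to 0.9 m from the base axis. Payload 19.9 kg.
Tool frame: the origin (TCP) lies midway between the tips of the shut fingers; the grasp point (between the pads) lies 19 mm behind it; z points along the fingers, y is the line along which they close (so a half turn about z gives the same grasp; the last joint's range is limited). The gripper opens to 94 mm and grips with 3 to 60 N. Pads are 16 mm wide; open, the fingers measure 119 mm over their backs; the gripper's body (75 mm by 177 mm) begins 78 mm behind the grasp point.
Start: joints at [-1.284, 0.417, -0.01, 1.614, 0.005, 1.111, -0.053], TCP at [0.202, 0.591, 0.171] pointing down, gripper open.
Joint ranges: [-2.81, 2.81], [-0.39, 2.02], [-1.27, 1.25], [0.06, 2.57], [-1.19, 4.33], [0.19, 2], [-2.82, 2.82]. Speed limits (rad/s): [1.89, 1.89, 2.39, 2.39, 3.01, 3.01, 3.01].

INTERFACE

Orientations are given as a 3x3 rotation matrix whose columns are the frame's x, y, z axes.
In Python, from rig import read_state, viewer, bot gives the robot as it stands. The module is installed in compiled form; this text tells all that it offers.
- The arm moves only by the tool arm_command, never from a script. Its argument "series" is a list of rows, each an object of numbers: "dx", "dy", "dz": the shift along the tool's x, y, z in m; "wx", "wy", "wz": the turn, a rotation vector about the tool's x, y, z in rad. In form: [{"dx": .., "dy": .., "dz": .., "wx": .., "wy": .., "wz": ..}, ...]. A call has 1 to 12 rows; each row is the pose to reach, as a shift and turn from the pose commanded when the call began, along the tool's axes at that moment; what a row does not reach only later rows make up. A row lasts 1/12 s, in which the tool goes at most 41.7 mm and 7.16 degrees, less where a joint would pass 70% of its speed; a pose out of reach is approached as far as the arm can. A call with a gripper value outside its range is refused whole. "claw" is the opening in per cent of the stroke, from 0 (shut) to 100 (fully open), set as the call begins (left out, the last holds). The fingers move at their own pace and stop on an object; "grip_force" is the grip in N (left out, the last holds). Time passes only in rows, so rows that repeat a pose let the fingers close. It gives the time, the measured TCP pose, the force, the opening and the grip force at its end, in the units of the state.
- read_state(): the state, without advancing time (a new reading comes with each control period).
- viewer.read_camera(name): name is "scene" or "top"; returns the picture (480x640x3 uint8, red, green, blue); there is no depth.
- viewer.camera_model(name): a dict with "mtx" (3x3 intrinsics, pixels), "world_to_cam" (4x4, takes a point from world to camera coordinates). Camera axes: x right, y down, z forward; pixel columns grow to the right and rows downward; lengths in m; the calibration is good to about 2 mm. A picture is of the moment at which its call begins. camera_model takes no time and is no camera call.
- bot.job_done(): hands the job in; it is judged then, once.
The state is a dict: "time": time; "joint_pos": joint angles; "dq": joint speeds; "effort": joint torques, N m; "eef_pos": TCP position; "tcp_rot": TCP orientation; "contact_force": force on the tool from outside, world axes, zero at the start; "ft_torque": the same for the moment, N m; "opening": finger opening in m; "grip_force": force on a finger pad.
Only numpy, scipy, OpenCV 4.12 (cv2) and the standard library are available. Lean on these libraries where they do the work, as an engineer would, in place of code of your own. Each camera call takes 0.05 s, during which the arm holds its last target. There are 200 camera calls.

## Working session

There is one attempt and no reset: what is moved stays moved. The work goes in short steps, Python scripts to look and compute and a tool call to move; the robot and the scene stay as the last step left them, time stands still between calls to the robot, and variables do not carry over. Pictures are saved under pics/ and viewed, at most 10 in all, crops included, and the job is handed in when it is done.

Besides the shell and the picture viewer there is one more tool, called after "Request:" in YAML: its name, and indented under it one key for each argument. arm_command: Moves the arm, as the interface text tells. Its arguments: {"type":"object","properties":{"series":{"type":"array","items":{"type":"object","properties":{"dx":{"type":"number"},"dy":{"type":"number"},"dz":{"type":"number"},"wx":{"type":"number"},"wy":{"type":"number"},"wz":{"type":"number"}}}},"claw":{"type":"number"},"grip_force":{"type":"number"}},"required":["series"]}

```bash
mkdir -p pics; cat > h.py <<'E'
import numpy as np, cv2
from rig import read_state, viewer, bot
def snap(name,fn):
    im=viewer.read_camera(name); cv2.imwrite('pics/'+fn,im[:,:,::-1]); return im
def ray(name,u,v,z):
    m=viewer.camera_model(name); K=np.array(m['mtx']); T=np.array(m['world_to_cam'])
    R,t=T[:3,:3],T[:3,3]; c=-R.T@t; d=R.T@np.linalg.solve(K,[u,v,1.])
    return (c+d*(z-c[2])/d[2])
def proj(name,p):
    m=viewer.camera_model(name); K=np.array(m['mtx']); T=np.array(m['world_to_cam'])
    q=K@(T[:3,:3]@np.asarray(p,float)+T[:3,3]); return q[:2]/q[2]
def st():
    s=read_state(); print({k:np.round(s[k],4).tolist() for k in('time','joint_pos','eef_pos','tcp_rot','contact_force','opening','grip_force')}); return s
E
python3 - <<'E'
from h import *
snap('scene','s0.png');snap('top','t0.png');st()
for n in('scene','top'):
    m=viewer.camera_model(n);print(np.round(m['mtx'],1).tolist(),np.round(m['world_to_cam'],3).tolist())
E
```

```text
{'time': 0.1, 'joint_pos': [-1.2835, 0.4179, -0.0103, 1.6141, 0.0047, 1.1107, -0.053], 'eef_pos': [0.2017, 0.5912, 0.1706], 'tcp_rot': [[-0.9464, 0.3229, -0.0003], [0.3229, 0.9464, -0.0011], [-0.0001, -0.0011, -1.0]], 'contact_force': [0.1308, -0.7264, 0.3983], 'opening': 0.0943, 'grip_force': 0.0}
[[602.9, 0.0, 332.0], [0.0, 602.9, 245.9], [0.0, 0.0, 1.0]] [[-0.616, 0.788, 0.012, 0.453], [0.464, 0.375, -0.802, -0.154], [-0.636, -0.489, -0.597, 1.391], [0.0, 0.0, 0.0, 1.0]]
[[533.8, 0.0, 330.8], [0.0, 533.8, 240.3], [0.0, 0.0, 1.0]] [[-0.019, -0.999, 0.027, -0.114], [-0.99, 0.015, -0.138, 0.607], [0.137, -0.029, -0.99, 0.939], [0.0, 0.0, 0.0, 1.0]]
```

View pics/t0.png

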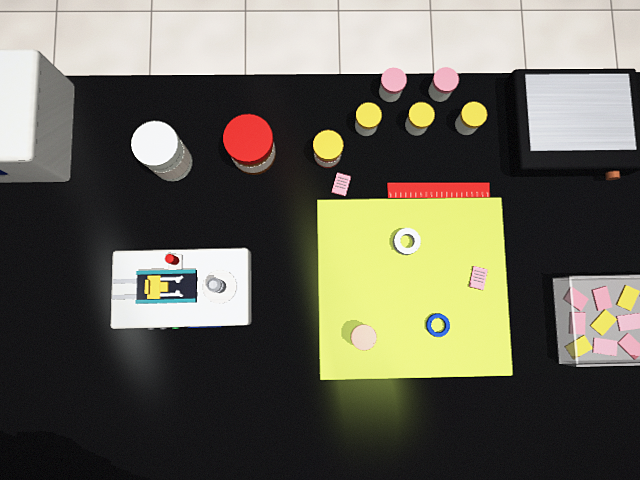

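View pics/s0.png

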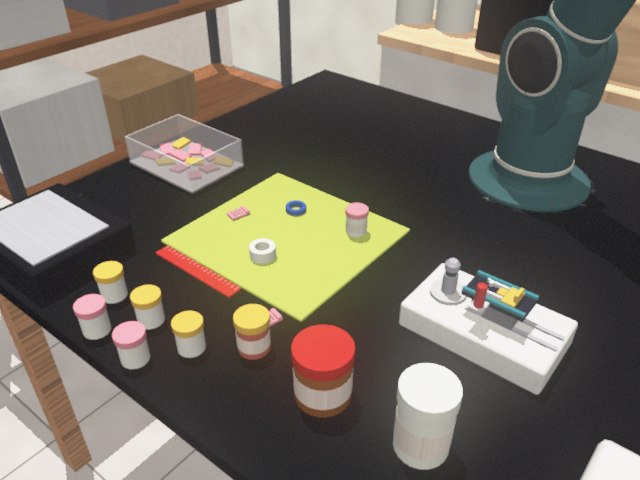

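Top view: white ring at (407,241), blue ring at (438,325), jar at (363,337), spindle head at (215,285), knob at (171,259), clip back near (155,287). The scene view agrees: white ring (263,251), blue (296,208), spindle tip (453,262).

```bash
python3 - <<'E'
from h import *
im=cv2.imread('pics/t0.png'); hsv=cv2.cvtColor(im,cv2.COLOR_BGR2HSV); H,S,V=[hsv[:,:,i].astype(int) for i in range(3)]
def cnt(mask,box):
    x0,y0,x1,y1=box; m=np.zeros(mask.shape,np.uint8); m[y0:y1,x0:x1]=mask[y0:y1,x0:x1]*255
    c=cv2.findContours(m,cv2.RETR_EXTERNAL,cv2.CHAIN_APPROX_NONE)[0]; return max(c,key=cv2.contourArea)
for n,mk,b,z in(('white',(S<90)&(V>100),(385,220,430,262),.032),('blue',(H>95)&(H<130)&(S>100),(415,305,460,345),.020)):
    c=cnt(mk,b);(u,v),ax,a=cv2.fitEllipse(c);print(n,u,v,ax,ray('top',u,v,z).round(4))
    g=c[:,0,:];P=np.array([ray('top',*p,z) for p in g]);print(np.ptp(P,axis=0).round(4),((P.max(0)+P.min(0))/2).round(4))
c=cnt((S<60)&(V>130),(95,235,265,340));c=cv2.convexHull(c)
P=np.array([ray('top',*p[0],.05)[:2] for p in c]).astype(np.float32)
r=cv2.minAreaRect(P);print('housing',r,cv2.boxPoints(r).round(4).tolist())
c=cnt(((H<8)|(H>172))&(S>120),(150,245,190,275));print('knob',cv2.boundingRect(c),cv2.minAreaRect(c))
c=cnt((H>80)&(H<100)&(S>80),(125,260,205,310));print('teal',cv2.boundingRect(c))
c=cnt((H>20)&(H<35)&(S>120),(125,265,190,305));print('yellow',cv2.boundingRect(c))
cv2.imwrite('pics/c0.png',np.hstack([cv2.resize(im[240:335,105:260],None,fx=5,fy=5,interpolation=cv2.INTER_CUBIC)]))
E
```

```text
white 406.6301574707031 240.74612426757812 (25.943138122558594, 27.384275436401367) [ 0.6039 -0.2664  0.032 ]
[0.051  0.0513 0.    ] [ 0.6045 -0.2661  0.032 ]
blue 437.79913330078125 324.8001708984375 (22.032278060913086, 22.729719161987305) [ 0.4474 -0.3204  0.02  ]
[0.0405 0.0415 0.    ] [ 0.4471 -0.3208  0.02  ]
housing ((0.5223478078842163, 0.1473410427570343), (0.14017353951931, 0.24581043422222137), 0.4527425169944763) [[0.4512999951839447, 0.26969999074935913], [0.45320001244544983, 0.023900000378489494], [0.5934000015258789, 0.02500000037252903], [0.5914999842643738, 0.27079999446868896]]
knob (165, 254, 14, 11) ((171.67648315429688, 258.79412841796875), (13.824529647827148, 8.48874568939209), 14.03624439239502)
teal (136, 269, 60, 6)
yellow (144, 275, 25, 24)
```

View pics/c0.png

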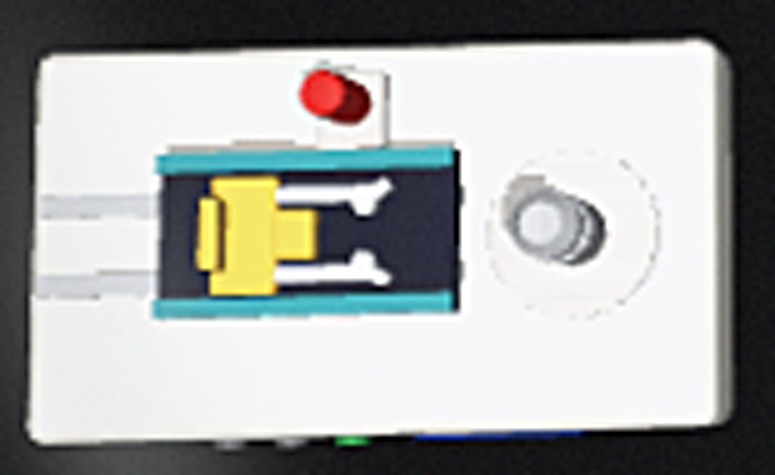

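The housing fits 140 x 246 mm with a yaw of about 0.45°. The loader and clip lie to +y, and the knob is on the +x side.

```bash
cat >> h.py <<'E'
YAW=0.0077; AX=np.array([0.5229,0.0748])
def ag(x,y):
    c,s=np.cos(YAW),np.sin(YAW); return AX+np.array([c*x-s*y,s*x+c*y])
def go(p,turn=True):
    from scipy.spatial.transform import Rotation as Ro
    s=read_state();R=np.array(s['tcp_rot']);c,n=np.cos(YAW),np.sin(YAW)
    W=np.array([[-n,c,0],[c,n,0],[0,0,-1]]).T
    W=np.column_stack([[-n,c,0],[c,n,0],[0,0,-1]])
    print('d',(R.T@(np.asarray(p)-s['eef_pos'])).round(4),'w',Ro.from_matrix(R.T@W).as_rotvec().round(4))
E
python3 - <<'E'
from h import *
print('tip',ray('top',105+543/5,240+225/5,.118),'hub',ray('top',105+574/5,240+235/5,.056))
k=ray('top',105+322/5,240+93/5,.1325);print('knob',k, 'ag y', k[1]-AX[1])
b=ray('top',105+(196)/5,240+234/5,.1125);print('plate back',b,b[1]-AX[1])
m=viewer.camera_model
print('tip in scene',ray('scene',453,262,.118))
go([.6040,-.2664,.12])
E
```

```text
tip [0.52261984 0.07526313 0.118     ] hub [0.52247048 0.07598865 0.056     ]
knob [0.56656803 0.14555976 0.1325    ] ag y 0.07075976333089712
plate back [0.52195748 0.19180662 0.1125    ] 0.11700661800269221
tip in scene [0.527122   0.07721038 0.118     ]
d [-0.6576 -0.6817  0.0514] w [-9.0000e-04  7.0000e-04  1.2343e+00]
```

Request:
arm_command:
  series:
    - {"dx": -0.33, "dy": -0.34, "dz": 0, "wz": 0.62}
    - {"dx": -0.33, "dy": -0.34, "dz": 0, "wz": 0.62}
    - {"dx": -0.658, "dy": -0.682, "dz": 0, "wz": 1.234}
    - {"dx": -0.658, "dy": -0.682, "dz": 0, "wz": 1.234}
    - {"dx": -0.658, "dy": -0.682, "dz": 0, "wz": 1.234}
    - {"dx": -0.658, "dy": -0.682, "dz": 0, "wz": 1.234}
    - {"dx": -0.658, "dy": -0.682, "dz": 0, "wz": 1.234}
    - {"dx": -0.658, "dy": -0.682, "dz": 0, "wz": 1.234}
    - {"dx": -0.658, "dy": -0.682, "dz": 0, "wz": 1.234}
    - {"dx": -0.658, "dy": -0.682, "dz": 0, "wz": 1.234}
    - {"dx": -0.658, "dy": -0.682, "dz": 0, "wz": 1.234}
    - {"dx": -0.658, "dy": -0.682, "dz": 0, "wz": 1.234}
  claw: 100
  grip_force: 15

```text
invalid input
```

```bash
sed -i 's/AX=np.array(.*/AX=np.array([0.5227,0.0752])/' h.py; python3 - <<'E'
from h import *
st();go([.6040,-.2664,.07])
E
```

```text
{'time': 0.1, 'joint_pos': [-1.2835, 0.4179, -0.0103, 1.6141, 0.0047, 1.1107, -0.053], 'eef_pos': [0.2017, 0.5912, 0.1706], 'tcp_rot': [[-0.9464, 0.3229, -0.0003], [0.3229, 0.9464, -0.0011], [-0.0001, -0.0011, -1.0]], 'contact_force': [0.1308, -0.7264, 0.3983], 'opening': 0.0943, 'grip_force': 0.0}
d [-0.6576 -0.6816  0.1014] w [-9.0000e-04  7.0000e-04  1.2343e+00]
```

Request:
arm_command:
  series:
    - {"dx": -0.658, "dy": -0.682, "dz": 0, "wx": 0, "wy": 0, "wz": 1.234}
    - {"dx": -0.658, "dy": -0.682, "dz": 0, "wx": 0, "wy": 0, "wz": 1.234}
    - {"dx": -0.658, "dy": -0.682, "dz": 0, "wx": 0, "wy": 0, "wz": 1.234}
    - {"dx": -0.658, "dy": -0.682, "dz": 0, "wx": 0, "wy": 0, "wz": 1.234}
    - {"dx": -0.658, "dy": -0.682, "dz": 0, "wx": 0, "wy": 0, "wz": 1.234}
    - {"dx": -0.658, "dy": -0.682, "dz": 0, "wx": 0, "wy": 0, "wz": 1.234}
    - {"dx": -0.658, "dy": -0.682, "dz": 0, "wx": 0, "wy": 0, "wz": 1.234}
    - {"dx": -0.658, "dy": -0.682, "dz": 0, "wx": 0, "wy": 0, "wz": 1.234}
    - {"dx": -0.658, "dy": -0.682, "dz": 0, "wx": 0, "wy": 0, "wz": 1.234}
    - {"dx": -0.658, "dy": -0.682, "dz": 0, "wx": 0, "wy": 0, "wz": 1.234}
    - {"dx": -0.658, "dy": -0.682, "dz": 0, "wx": 0, "wy": 0, "wz": 1.234}
    - {"dx": -0.658, "dy": -0.682, "dz": 0, "wx": 0, "wy": 0, "wz": 1.234}
  claw: 100
  grip_force: 15

```text
time: 1.1
eef_pos: [0.4144, 0.1369, 0.1713]
tcp_rot: [[-0.007, 1.0, 0.0], [1.0, 0.007, 0.0], [0.0, 0.0, -1.0]]
contact_force: [0.9, -0.1, -0.0]
opening: 0.0939
grip_force: 0.0
```

```bash
python3 - <<'E'
from h import *
st();go([.6040,-.2664,.07])
E
```

```text
{'time': 1.1, 'joint_pos': [-0.8356, 0.072, 0.4696, 2.0703, -0.0388, 1.0073, -0.339], 'eef_pos': [0.4144, 0.1369, 0.1713], 'tcp_rot': [[-0.0074, 1.0, 0.0001], [1.0, 0.0074, 0.0003], [0.0003, 0.0001, -1.0]], 'contact_force': [0.9245, -0.1084, -0.015], 'opening': 0.0939, 'grip_force': 0.0}
d [-0.4047  0.1866  0.1011] w [ 0.0001 -0.0003 -0.0003]
```

Request:
arm_command:
  series:
    - {"dx": -0.4, "dy": 0.187, "dz": 0, "wx": 0, "wy": 0, "wz": 0}
    - {"dx": -0.4, "dy": 0.187, "dz": 0, "wx": 0, "wy": 0, "wz": 0}
    - {"dx": -0.4, "dy": 0.187, "dz": 0, "wx": 0, "wy": 0, "wz": 0}
    - {"dx": -0.4, "dy": 0.187, "dz": 0, "wx": 0, "wy": 0, "wz": 0}
    - {"dx": -0.4, "dy": 0.187, "dz": 0, "wx": 0, "wy": 0, "wz": 0}
    - {"dx": -0.4, "dy": 0.187, "dz": 0.08, "wx": 0, "wy": 0, "wz": 0}
    - {"dx": -0.4, "dy": 0.187, "dz": 0.08, "wx": 0, "wy": 0, "wz": 0}
    - {"dx": -0.4, "dy": 0.187, "dz": 0.08, "wx": 0, "wy": 0, "wz": 0}
    - {"dx": -0.4, "dy": 0.187, "dz": 0.08, "wx": 0, "wy": 0, "wz": 0}
    - {"dx": -0.4, "dy": 0.187, "dz": 0.08, "wx": 0, "wy": 0, "wz": 0}
    - {"dx": -0.4, "dy": 0.187, "dz": 0.08, "wx": 0, "wy": 0, "wz": 0}
    - {"dx": -0.4, "dy": 0.187, "dz": 0.08, "wx": 0, "wy": 0, "wz": 0}

```text
time: 2.1
eef_pos: [0.6032, -0.2662, 0.0879]
tcp_rot: [[-0.003, 1.0, -0.004], [1.0, 0.003, -0.002], [-0.002, -0.004, -1.0]]
contact_force: [0.8, -0.8, 0.6]
opening: 0.094
grip_force: 0.0
```

```bash
python3 - <<'E'
from h import *
st();go([.6040,-.2664,.012])
E
```

```text
{'time': 2.1, 'joint_pos': [-0.0465, 0.6334, 0.6004, 1.607, -0.3963, 1.0287, 0.6737], 'eef_pos': [0.6032, -0.2662, 0.0879], 'tcp_rot': [[-0.0025, 1.0, -0.004], [1.0, 0.0025, -0.0025], [-0.0025, -0.004, -1.0]], 'contact_force': [0.8032, -0.8485, 0.5995], 'opening': 0.094, 'grip_force': 0.0}
d [-0.      0.0011  0.0759] w [-0.004   0.0024 -0.0052]
```

Request:
arm_command:
  series:
    - {"dx": 0, "dy": 0, "dz": 0.035, "wx": 0, "wy": 0, "wz": 0}
    - {"dx": 0, "dy": 0, "dz": 0.055, "wx": 0, "wy": 0, "wz": 0}
    - {"dx": 0, "dy": 0, "dz": 0.074, "wx": 0, "wy": 0, "wz": 0}
    - {"dx": 0, "dy": 0, "dz": 0.074, "wx": 0, "wy": 0, "wz": 0}
    - {"dx": 0, "dy": 0, "dz": 0.074, "wx": 0, "wy": 0, "wz": 0}

```text
time: 2.52
eef_pos: [0.6038, -0.2595, 0.0168]
tcp_rot: [[-0.008, 1.0, -0.002], [1.0, 0.008, 0.0], [0.0, -0.002, -1.0]]
contact_force: [0.5, -0.2, 0.6]
opening: 0.0941
grip_force: 0.0
```

Request:
arm_command:
  series:
    - {"dx": 0, "dy": 0, "dz": 0, "wx": 0, "wy": 0, "wz": 0}
    - {"dx": 0, "dy": 0, "dz": 0, "wx": 0, "wy": 0, "wz": 0}
    - {"dx": 0, "dy": 0, "dz": 0, "wx": 0, "wy": 0, "wz": 0}
    - {"dx": 0, "dy": 0, "dz": 0, "wx": 0, "wy": 0, "wz": 0}
    - {"dx": 0, "dy": 0, "dz": 0, "wx": 0, "wy": 0, "wz": 0}
    - {"dx": 0, "dy": 0, "dz": 0, "wx": 0, "wy": 0, "wz": 0}
  claw: 40

```text
time: 3.02
eef_pos: [0.6045, -0.2596, 0.0175]
tcp_rot: [[-0.008, 1.0, 0.0], [1.0, 0.008, -0.0], [-0.0, 0.0, -1.0]]
contact_force: [0.1, -0.1, 0.0]
opening: 0.0577
grip_force: 0.0
```

Request:
arm_command:
  series:
    - {"dx": -0.007, "dy": 0, "dz": 0.005, "wx": 0, "wy": 0, "wz": 0}
    - {"dx": -0.007, "dy": 0, "dz": 0.005, "wx": 0, "wy": 0, "wz": 0}
    - {"dx": -0.007, "dy": 0, "dz": 0.005, "wx": 0, "wy": 0, "wz": 0}
  claw: 70

```text
time: 3.27
eef_pos: [0.604, -0.2673, 0.0118]
tcp_rot: [[-0.007, 1.0, -0.001], [1.0, 0.007, -0.0], [-0.0, -0.001, -1.0]]
contact_force: [0.2, 0.5, 0.1]
opening: 0.0654
grip_force: 0.0
```

Request:
arm_command:
  series:
    - {"dx": 0, "dy": 0, "dz": 0, "wx": 0, "wy": 0, "wz": 0}
    - {"dx": 0, "dy": 0, "dz": 0, "wx": 0, "wy": 0, "wz": 0}
    - {"dx": 0, "dy": 0, "dz": 0, "wx": 0, "wy": 0, "wz": 0}
    - {"dx": 0, "dy": 0, "dz": 0, "wx": 0, "wy": 0, "wz": 0}
    - {"dx": 0, "dy": 0, "dz": 0, "wx": 0, "wy": 0, "wz": 0}
    - {"dx": 0, "dy": 0, "dz": 0, "wx": 0, "wy": 0, "wz": 0}
    - {"dx": 0, "dy": 0, "dz": 0, "wx": 0, "wy": 0, "wz": 0}
  claw: 40

```text
time: 3.85
eef_pos: [0.6045, -0.2666, 0.0122]
tcp_rot: [[-0.008, 1.0, 0.0], [1.0, 0.008, -0.0], [-0.0, 0.0, -1.0]]
contact_force: [0.2, 0.4, -0.8]
opening: 0.0379
grip_force: 0.0
```

```bash
python3 - <<'E'
from h import *
st();print(ag(0,0));go([*ag(0,0),.17])
E
```

```text
{'time': 3.85, 'joint_pos': [-0.0099, 0.7223, 0.5485, 1.6463, -0.4544, 0.9031, 0.7217], 'eef_pos': [0.6045, -0.2666, 0.0122], 'tcp_rot': [[-0.0081, 1.0, 0.0001], [1.0, 0.0081, -0.0001], [-0.0001, 0.0001, -1.0]], 'contact_force': [0.1714, 0.3837, -0.8184], 'opening': 0.0379, 'grip_force': 0.0}
[0.5227 0.0752]
d [ 0.3425 -0.079  -0.1578] w [0.0001 0.0001 0.0004]
```

The fingers closed to 38 mm with no grip force, so the ring isn't held. I'll take a look.

```bash
python3 - <<'E'
from h import *
a=snap('top','t1.png');b=snap('scene','s1.png')
A=cv2.resize(a[180:340,330:490],(480,480),interpolation=2);B=cv2.resize(b[160:320,190:290],(300,480),interpolation=2)
cv2.imwrite('pics/c1.png',np.hstack([A,B])[:,:,::-1])
print(proj('top',[.6045,-.2666,.012]),proj('scene',[.6045,-.2666,.012]))
E
```

```text
[404.97323858 241.89363201] [262.90437608 255.13582532]
```

View pics/c1.png

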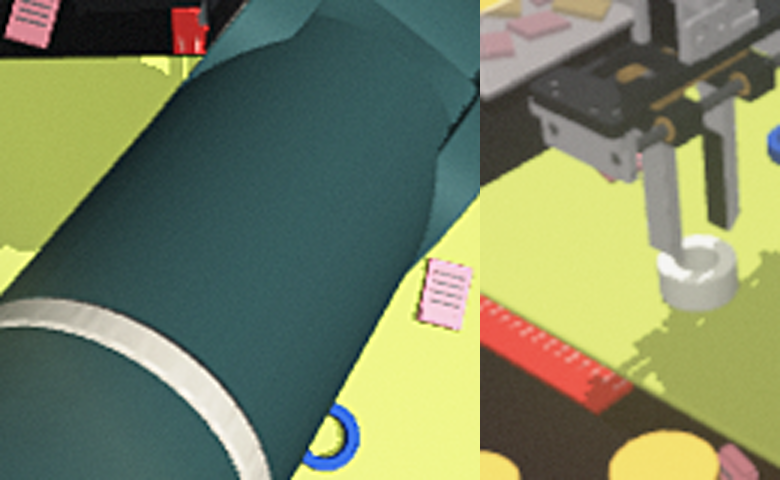

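The fingertips appear near scene pixel (261,237), but the reported TCP projects to (263,255). The tips look displaced from or higher than the reported pose, so I'll overlay the expected geometry.

```bash
python3 - <<'E'
from h import *
im=cv2.imread('pics/s1.png')[130:290,180:340];im=cv2.resize(im,(640,640),interpolation=2)
def dot(p,c):
    u,v=(proj('scene',p)-[180,130])*4+2; cv2.circle(im,(int(u),int(v)),4,c,-1)
T=np.array([.6045,-.2666,.0122])
dot(T,(0,0,255));dot(T+[0,0,.097],(255,0,255))
for s in(-1,1):
    for z in(0,.04,.097): dot(T+[s*.019,0,z],(255,0,0))
    for y in(-.0375,.0375): dot(T+[s*.0885,y,.097],(0,255,255))
for a in np.arange(0,6.28,.4): dot([.604+.025*np.cos(a),-.2664+.025*np.sin(a),.032],(0,255,0))
cv2.imwrite('pics/c2.png',cv2.resize(im,(600,600)))
E
```

```text
(no output)
```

View pics/c2.png

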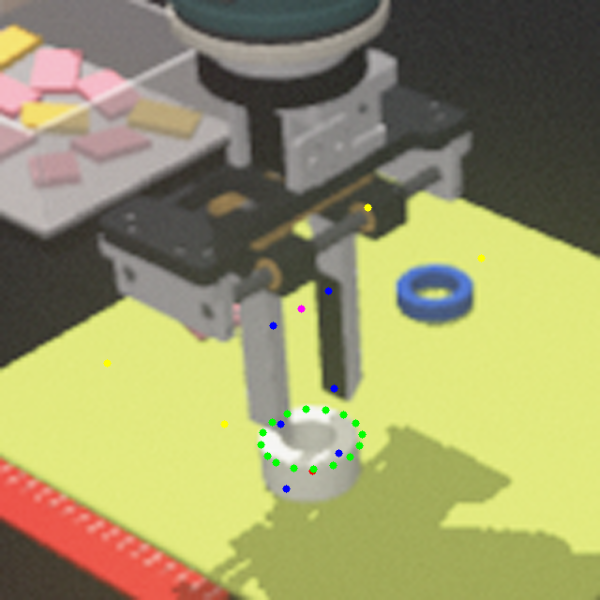

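The ring's outline projects correctly, but the real gripper sits about 40 mm above its reported height. I'll open the fingers and descend in small guarded steps, watching the force.

Request:
arm_command:
  series:
    - {"dx": 0, "dy": 0, "dz": 0, "wx": 0, "wy": 0, "wz": 0}
    - {"dx": 0, "dy": 0, "dz": 0, "wx": 0, "wy": 0, "wz": 0}
    - {"dx": 0, "dy": 0, "dz": 0, "wx": 0, "wy": 0, "wz": 0}
    - {"dx": 0, "dy": 0, "dz": 0, "wx": 0, "wy": 0, "wz": 0}
    - {"dx": 0, "dy": 0, "dz": 0, "wx": 0, "wy": 0, "wz": 0}
    - {"dx": 0, "dy": 0, "dz": 0.003, "wx": 0, "wy": 0, "wz": 0}
    - {"dx": 0, "dy": 0, "dz": 0.005, "wx": 0, "wy": 0, "wz": 0}
    - {"dx": 0, "dy": 0, "dz": 0.006, "wx": 0, "wy": 0, "wz": 0}
  claw: 100

```text
time: 4.62
eef_pos: [0.6043, -0.2666, 0.0057]
tcp_rot: [[-0.008, 1.0, -0.0], [1.0, 0.008, 0.0], [0.0, -0.0, -1.0]]
contact_force: [0.7, -0.7, 0.6]
opening: 0.0877
grip_force: 0.0
```

```bash
python3 - <<'E'
from h import *
st()
E
```

```text
{'time': 4.6167, 'joint_pos': [-0.0069, 0.7305, 0.544, 1.6488, -0.4591, 0.8932, 0.7251], 'eef_pos': [0.6043, -0.2666, 0.0057], 'tcp_rot': [[-0.008, 1.0, -0.0004], [1.0, 0.008, 0.0], [0.0001, -0.0004, -1.0]], 'contact_force': [0.6762, -0.7311, 0.5917], 'opening': 0.0877, 'grip_force': 0.0}
```

Request:
arm_command:
  series:
    - {"dx": 0, "dy": 0, "dz": 0.01, "wx": 0, "wy": 0, "wz": 0}
    - {"dx": 0, "dy": 0, "dz": 0.018, "wx": 0, "wy": 0, "wz": 0}
    - {"dx": 0, "dy": 0, "dz": 0.025, "wx": 0, "wy": 0, "wz": 0}
    - {"dx": 0, "dy": 0, "dz": 0.025, "wx": 0, "wy": 0, "wz": 0}
    - {"dx": 0, "dy": 0, "dz": 0.025, "wx": 0, "wy": 0, "wz": 0}

```text
time: 5.03
eef_pos: [0.604, -0.2666, -0.0195]
tcp_rot: [[-0.008, 1.0, -0.001], [1.0, 0.008, 0.0], [0.0, -0.001, -1.0]]
contact_force: [0.3, 0.4, 0.4]
opening: 0.0939
grip_force: 0.0
```

```bash
python3 - <<'E'
from h import *
s=st();b=snap('scene','s2.png')
im=cv2.resize(np.ascontiguousarray(b[160:280,200:330,::-1]),None,fx=5,fy=5,interpolation=2)
T=np.array(s['eef_pos'])+[0,0,.04]
for d,c in((0,(0,0,255)),(-.047,(255,0,0)),(.047,(255,0,0)),(-.0595,(255,255,0)),(.0595,(255,255,0))):
    u,v=(proj('scene',T+[d,0,0])-[200,160])*5+2.5; cv2.circle(im,(int(u),int(v)),3,c,-1)
cv2.imwrite('pics/c3.png',im)
E
```

```text
{'time': 5.0333, 'joint_pos': [0.0052, 0.7632, 0.5259, 1.656, -0.4777, 0.8547, 0.7382], 'eef_pos': [0.604, -0.2666, -0.0195], 'tcp_rot': [[-0.0079, 1.0, -0.001], [1.0, 0.0079, 0.0002], [0.0002, -0.001, -1.0]], 'contact_force': [0.3119, 0.435, 0.4269], 'opening': 0.0939, 'grip_force': 0.0}
```

View pics/c3.png

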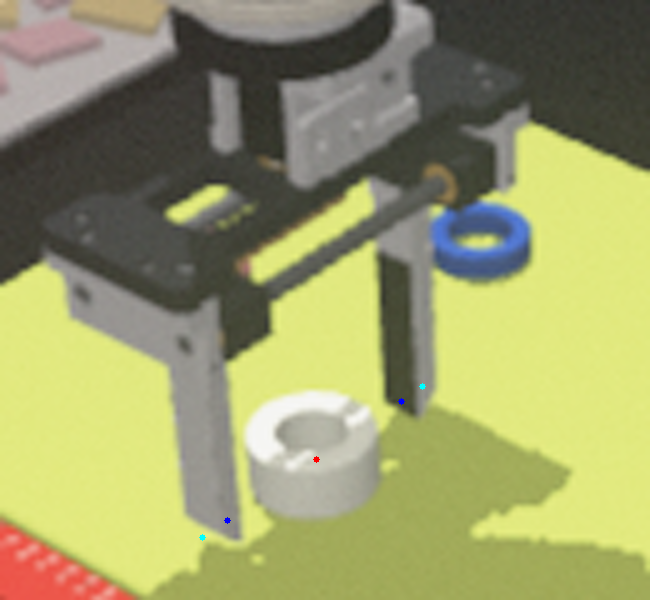

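The tips match the reported pose plus about 40 mm in z. Left tip is at (212,528) and right at (403,409), with the ring centred between them. I'll go 7 mm lower and grip.

Request:
arm_command:
  series:
    - {"dx": 0, "dy": 0, "dz": 0.004, "wx": 0, "wy": 0, "wz": 0}
    - {"dx": 0, "dy": 0, "dz": 0.007, "wx": 0, "wy": 0, "wz": 0}
    - {"dx": 0, "dy": 0, "dz": 0.007, "wx": 0, "wy": 0, "wz": 0}

```text
time: 5.33
eef_pos: [0.6047, -0.2667, -0.0258]
tcp_rot: [[-0.008, 1.0, 0.0], [1.0, 0.008, -0.0], [-0.0, 0.0, -1.0]]
contact_force: [-0.3, 0.8, -0.2]
opening: 0.0943
grip_force: 0.0
```

Request:
arm_command:
  series:
    - {"dx": 0, "dy": 0, "dz": 0, "wx": 0, "wy": 0, "wz": 0}
    - {"dx": 0, "dy": 0, "dz": 0, "wx": 0, "wy": 0, "wz": 0}
    - {"dx": 0, "dy": 0, "dz": 0, "wx": 0, "wy": 0, "wz": 0}
    - {"dx": 0, "dy": 0, "dz": 0, "wx": 0, "wy": 0, "wz": 0}
    - {"dx": 0, "dy": 0, "dz": 0, "wx": 0, "wy": 0, "wz": 0}
    - {"dx": 0, "dy": 0, "dz": 0, "wx": 0, "wy": 0, "wz": 0}
    - {"dx": 0, "dy": 0, "dz": 0, "wx": 0, "wy": 0, "wz": 0}
    - {"dx": 0, "dy": 0, "dz": 0, "wx": 0, "wy": 0, "wz": 0}
    - {"dx": 0, "dy": 0, "dz": 0, "wx": 0, "wy": 0, "wz": 0}
  claw: 40

```text
time: 6.08
eef_pos: [0.6044, -0.2666, -0.0258]
tcp_rot: [[-0.008, 1.0, -0.0], [1.0, 0.008, -0.0], [-0.0, -0.0, -1.0]]
contact_force: [0.5, 0.5, -1.2]
opening: 0.0504
grip_force: 15.0
```

```bash
python3 - <<'E'
from h import *
st();go([*ag(0,0),.10])
E
```

```text
{'time': 6.0833, 'joint_pos': [0.0085, 0.7715, 0.521, 1.6573, -0.4829, 0.8441, 0.7419], 'eef_pos': [0.6044, -0.2666, -0.0258], 'tcp_rot': [[-0.008, 1.0, -0.0], [1.0, 0.008, -0.0001], [-0.0001, -0.0, -1.0]], 'contact_force': [0.467, 0.5366, -1.1761], 'opening': 0.0504, 'grip_force': 15.0}
d [ 0.3425 -0.079  -0.1258] w [-0.      0.0001  0.0003]
```

Gripped at 50.4 mm. Next: lift and carry it over the spindle.

Request:
arm_command:
  series:
    - {"dx": 0, "dy": 0, "dz": -0.04, "wx": 0, "wy": 0, "wz": 0}
    - {"dx": 0, "dy": 0, "dz": -0.08, "wx": 0, "wy": 0, "wz": 0}
    - {"dx": 0.03, "dy": -0.007, "dz": -0.11, "wx": 0, "wy": 0, "wz": 0}
    - {"dx": 0.06, "dy": -0.014, "dz": -0.126, "wx": 0, "wy": 0, "wz": 0}
    - {"dx": 0.1, "dy": -0.023, "dz": -0.126, "wx": 0, "wy": 0, "wz": 0}
    - {"dx": 0.14, "dy": -0.032, "dz": -0.126, "wx": 0, "wy": 0, "wz": 0}
    - {"dx": 0.18, "dy": -0.042, "dz": -0.126, "wx": 0, "wy": 0, "wz": 0}
    - {"dx": 0.22, "dy": -0.051, "dz": -0.126, "wx": 0, "wy": 0, "wz": 0}
    - {"dx": 0.26, "dy": -0.06, "dz": -0.126, "wx": 0, "wy": 0, "wz": 0}
    - {"dx": 0.3, "dy": -0.069, "dz": -0.126, "wx": 0, "wy": 0, "wz": 0}
    - {"dx": 0.33, "dy": -0.076, "dz": -0.126, "wx": 0, "wy": 0, "wz": 0}
    - {"dx": 0.3425, "dy": -0.079, "dz": -0.126, "wx": 0, "wy": 0, "wz": 0}

```text
time: 7.08
eef_pos: [0.5214, 0.08, 0.1001]
tcp_rot: [[-0.013, 1.0, -0.001], [1.0, 0.013, 0.001], [0.001, -0.0, -1.0]]
contact_force: [0.8, -0.2, -0.5]
opening: 0.0506
grip_force: 15.0
```

Request:
arm_command:
  series:
    - {"dx": 0, "dy": 0, "dz": 0, "wx": 0, "wy": 0, "wz": 0}
    - {"dx": 0, "dy": 0, "dz": 0, "wx": 0, "wy": 0, "wz": 0}
    - {"dx": 0, "dy": 0, "dz": 0, "wx": 0, "wy": 0, "wz": 0}

```text
time: 7.33
eef_pos: [0.523, 0.0741, 0.1003]
tcp_rot: [[-0.007, 1.0, 0.0], [1.0, 0.007, -0.0], [-0.0, 0.0, -1.0]]
contact_force: [-0.1, -1.0, -0.8]
opening: 0.0505
grip_force: 15.0
```

```bash
python3 - <<'E'
from h import *
s=st();go([*ag(0,0),.10]);a=snap('top','t3.png');b=snap('scene','s3.png')
T=np.array(s['eef_pos']);
def mk(im,n,o,pts):
    im=cv2.resize(np.ascontiguousarray(im[o[1]:o[1]+120,o[0]:o[0]+100,::-1]),None,fx=4,fy=4,interpolation=2)
    for p,c in pts:
        u,v=(proj(n,p)-o)*4+2; cv2.circle(im,(int(u),int(v)),2,c,-1)
    return im
circ=[([T[0]+.025*np.cos(t),T[1]+.025*np.sin(t),T[2]+.0338+.024],(0,255,0)) for t in np.arange(0,6.28,.5)]
A=ag(0,0);sp=[([*A,.118],(0,0,255)),([A[0]-.012,A[1]+0.0,.105],(255,0,255)),([A[0],A[1]+.012,.105],(255,0,255))]
cv2.imwrite('pics/c4.png',np.hstack([mk(b,'scene',[400,190],circ+sp),mk(a,'top',[165,220],circ+sp)]))
E
```

```text
{'time': 7.3333, 'joint_pos': [-0.6985, 0.3803, 0.6114, 1.9387, -0.2738, 0.9048, 0.0572], 'eef_pos': [0.523, 0.0741, 0.1003], 'tcp_rot': [[-0.0069, 1.0, 0.0003], [1.0, 0.0069, -0.0004], [-0.0004, 0.0003, -1.0]], 'contact_force': [-0.0646, -1.0363, -0.7974], 'opening': 0.0505, 'grip_force': 14.9999}
d [ 0.0011 -0.0002  0.0003] w [ 0.0003  0.0004 -0.0008]
```

View pics/c4.png

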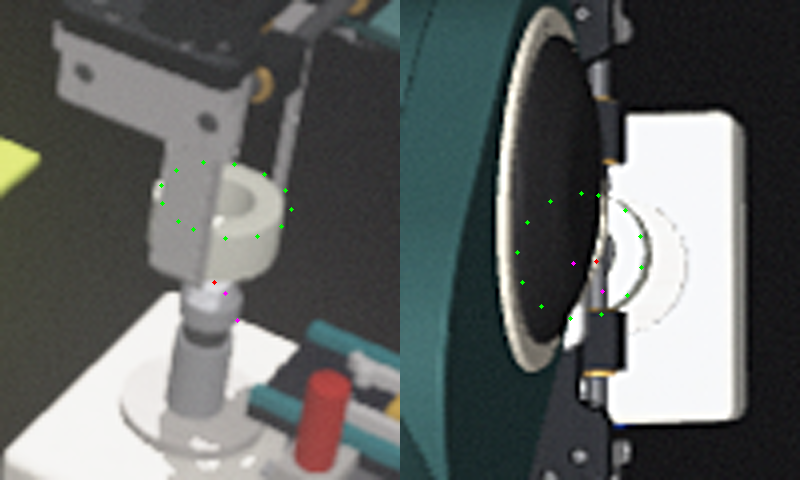

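In both views the ring sits about 3 mm further in −y than its predicted outline: right edge 284 vs 291 in scene, 650 vs 642 in top. Spindle tip is at (212,285) against a predicted (214,282). I'll shift +4 mm in y and descend with guarding.

Request:
arm_command:
  series:
    - {"dx": 0.004, "dy": 0, "dz": 0, "wx": 0, "wy": 0, "wz": 0}
    - {"dx": 0.004, "dy": 0, "dz": 0.005, "wx": 0, "wy": 0, "wz": 0}
    - {"dx": 0.004, "dy": 0, "dz": 0.01, "wx": 0, "wy": 0, "wz": 0}
    - {"dx": 0.004, "dy": 0, "dz": 0.014, "wx": 0, "wy": 0, "wz": 0}
    - {"dx": 0.004, "dy": 0, "dz": 0.018, "wx": 0, "wy": 0, "wz": 0}
    - {"dx": 0.004, "dy": 0, "dz": 0.021, "wx": 0, "wy": 0, "wz": 0}
    - {"dx": 0.004, "dy": 0, "dz": 0.024, "wx": 0, "wy": 0, "wz": 0}
    - {"dx": 0.004, "dy": 0, "dz": 0.026, "wx": 0, "wy": 0, "wz": 0}

```text
time: 8.1
eef_pos: [0.5226, 0.079, 0.0738]
tcp_rot: [[-0.008, 1.0, -0.0], [1.0, 0.008, -0.0], [-0.0, -0.0, -1.0]]
contact_force: [0.1, -1.0, 0.2]
opening: 0.0506
grip_force: 15.0
```

Request:
arm_command:
  series:
    - {"dx": 0, "dy": 0, "dz": 0.004, "wx": 0, "wy": 0, "wz": 0}
    - {"dx": 0, "dy": 0, "dz": 0.008, "wx": 0, "wy": 0, "wz": 0}
    - {"dx": 0, "dy": 0, "dz": 0.012, "wx": 0, "wy": 0, "wz": 0}
    - {"dx": 0, "dy": 0, "dz": 0.016, "wx": 0, "wy": 0, "wz": 0}

```text
time: 8.43
eef_pos: [0.5227, 0.079, 0.0578]
tcp_rot: [[-0.008, 1.0, 0.0], [1.0, 0.008, -0.0], [-0.0, 0.0, -1.0]]
contact_force: [0.6, -2.2, 0.7]
opening: 0.0508
grip_force: 15.0
```

Request:
arm_command:
  series:
    - {"dx": 0, "dy": 0, "dz": 0.005, "wx": 0, "wy": 0, "wz": 0}
    - {"dx": 0, "dy": 0, "dz": 0.01, "wx": 0, "wy": 0, "wz": 0}
    - {"dx": 0, "dy": 0, "dz": 0.015, "wx": 0, "wy": 0, "wz": 0}
    - {"dx": 0, "dy": 0, "dz": 0.02, "wx": 0, "wy": 0, "wz": 0}
    - {"dx": 0, "dy": 0, "dz": 0.025, "wx": 0, "wy": 0, "wz": 0}
    - {"dx": 0, "dy": 0, "dz": 0.029, "wx": 0, "wy": 0, "wz": 0}
    - {"dx": 0, "dy": 0, "dz": 0.032, "wx": 0, "wy": 0, "wz": 0}

```text
time: 9.02
eef_pos: [0.5227, 0.0791, 0.0257]
tcp_rot: [[-0.008, 1.0, -0.0], [1.0, 0.008, -0.0], [-0.0, -0.0, -1.0]]
contact_force: [0.6, -3.9, 1.3]
opening: 0.0504
grip_force: 15.0
```

Request:
arm_command:
  series:
    - {"dx": -0.001, "dy": 0, "dz": 0.001, "wx": 0, "wy": 0, "wz": 0}
    - {"dx": -0.001, "dy": 0, "dz": 0.002, "wx": 0, "wy": 0, "wz": 0}
    - {"dx": -0.001, "dy": 0, "dz": 0.003, "wx": 0, "wy": 0, "wz": 0}
    - {"dx": -0.001, "dy": 0, "dz": 0.004, "wx": 0, "wy": 0, "wz": 0}

```text
time: 9.35
eef_pos: [0.5227, 0.0785, 0.0222]
tcp_rot: [[-0.008, 1.0, 0.0], [1.0, 0.008, 0.0], [0.0, 0.0, -1.0]]
contact_force: [-0.4, -0.7, -0.2]
opening: 0.0505
grip_force: 15.0
```

Request:
arm_command:
  series:
    - {"dx": 0, "dy": 0, "dz": 0.001, "wx": 0, "wy": 0, "wz": 0}
    - {"dx": 0, "dy": 0, "dz": 0.001, "wx": 0, "wy": 0, "wz": 0}

```text
time: 9.52
eef_pos: [0.5228, 0.0786, 0.022]
tcp_rot: [[-0.008, 1.0, 0.0], [1.0, 0.008, 0.001], [0.001, 0.0, -1.0]]
contact_force: [-7.4, -0.3, 19.0]
opening: 0.0506
grip_force: 21.1
```

Request:
arm_command:
  series:
    - {"dx": 0, "dy": 0, "dz": 0, "wx": 0, "wy": 0, "wz": 0}
    - {"dx": 0, "dy": 0, "dz": 0, "wx": 0, "wy": 0, "wz": 0}
    - {"dx": 0, "dy": 0, "dz": 0, "wx": 0, "wy": 0, "wz": 0}
    - {"dx": 0, "dy": 0, "dz": -0.03, "wx": 0, "wy": 0, "wz": 0}
    - {"dx": 0, "dy": 0, "dz": -0.07, "wx": 0, "wy": 0, "wz": 0}
    - {"dx": 0, "dy": 0, "dz": -0.1, "wx": 0, "wy": 0, "wz": 0}
    - {"dx": 0, "dy": 0, "dz": -0.1, "wx": 0, "wy": 0, "wz": 0}
  claw: 75

```text
time: 10.1
eef_pos: [0.5252, 0.0786, 0.1263]
tcp_rot: [[-0.008, 1.0, 0.006], [1.0, 0.008, 0.002], [0.002, 0.006, -1.0]]
contact_force: [0.1, 1.0, 0.1]
opening: 0.0707
grip_force: 0.0
```

```bash
python3 - <<'E'
from h import *
st();go([.4472,-.3206,.09]); go([.4472,-.3206+.001,-.027])
E
```

```text
{'time': 10.1, 'joint_pos': [-0.7238, 0.3452, 0.6299, 1.9154, -0.2492, 0.9518, 0.0304], 'eef_pos': [0.5252, 0.0786, 0.1263], 'tcp_rot': [[-0.0077, 1.0, 0.0062], [1.0, 0.0077, 0.0023], [0.0023, 0.0062, -1.0]], 'contact_force': [0.0762, 1.0492, 0.1037], 'opening': 0.0707, 'grip_force': 0.0}
d [-0.3986 -0.0813  0.0349] w [ 0.0062 -0.0023 -0.    ]
d [-0.3979 -0.082   0.1519] w [ 0.0062 -0.0023 -0.    ]
```

The thick ring seated: contact came right at the predicted height (19 N). On to the blue ring.

Request:
arm_command:
  series:
    - {"dx": -0.04, "dy": -0.008, "dz": 0, "wx": 0, "wy": 0, "wz": 0}
    - {"dx": -0.08, "dy": -0.016, "dz": 0, "wx": 0, "wy": 0, "wz": 0}
    - {"dx": -0.12, "dy": -0.024, "dz": 0, "wx": 0, "wy": 0, "wz": 0}
    - {"dx": -0.16, "dy": -0.032, "dz": 0, "wx": 0, "wy": 0, "wz": 0}
    - {"dx": -0.2, "dy": -0.04, "dz": 0, "wx": 0, "wy": 0, "wz": 0}
    - {"dx": -0.24, "dy": -0.048, "dz": 0, "wx": 0, "wy": 0, "wz": 0}
    - {"dx": -0.28, "dy": -0.056, "dz": 0, "wx": 0, "wy": 0, "wz": 0}
    - {"dx": -0.32, "dy": -0.064, "dz": 0, "wx": 0, "wy": 0, "wz": 0}
    - {"dx": -0.36, "dy": -0.072, "dz": 0, "wx": 0, "wy": 0, "wz": 0}
    - {"dx": -0.39, "dy": -0.08, "dz": 0, "wx": 0, "wy": 0, "wz": 0}
    - {"dx": -0.399, "dy": -0.08, "dz": 0.05, "wx": 0, "wy": 0, "wz": 0}
    - {"dx": -0.399, "dy": -0.08, "dz": 0.08, "wx": 0, "wy": 0, "wz": 0}
  claw: 100

```text
time: 11.1
eef_pos: [0.4459, -0.3246, 0.0412]
tcp_rot: [[-0.005, 1.0, 0.003], [1.0, 0.005, -0.002], [-0.002, 0.003, -1.0]]
contact_force: [1.4, 0.2, -1.2]
opening: 0.094
grip_force: 0.0
```

Request:
arm_command:
  series:
    - {"dx": 0, "dy": 0, "dz": 0, "wx": 0, "wy": 0, "wz": 0}
    - {"dx": 0, "dy": 0, "dz": 0, "wx": 0, "wy": 0, "wz": 0}
    - {"dx": 0, "dy": 0, "dz": 0, "wx": 0, "wy": 0, "wz": 0}

```text
time: 11.35
eef_pos: [0.4465, -0.3216, 0.0429]
tcp_rot: [[-0.008, 1.0, 0.001], [1.0, 0.008, -0.001], [-0.001, 0.001, -1.0]]
contact_force: [0.7, -0.9, -0.5]
opening: 0.0939
grip_force: 0.0
```

```bash
python3 - <<'E'
from h import *
st();go([.4472,-.3206,-.028])
E
```

```text
{'time': 11.35, 'joint_pos': [0.0486, 0.5303, 0.6659, 1.9259, -0.4365, 0.8319, 0.9566], 'eef_pos': [0.4465, -0.3216, 0.0429], 'tcp_rot': [[-0.0083, 1.0, 0.0008], [1.0, 0.0083, -0.0005], [-0.0005, 0.0008, -1.0]], 'contact_force': [0.6783, -0.899, -0.487], 'opening': 0.0939, 'grip_force': 0.0}
d [0.001  0.0007 0.0709] w [0.0008 0.0005 0.0006]
```

Request:
arm_command:
  series:
    - {"dx": 0.001, "dy": 0.0005, "dz": 0.03, "wx": 0, "wy": 0, "wz": 0}
    - {"dx": 0.001, "dy": 0.0005, "dz": 0.055, "wx": 0, "wy": 0, "wz": 0}
    - {"dx": 0.001, "dy": 0.0005, "dz": 0.067, "wx": 0, "wy": 0, "wz": 0}
    - {"dx": 0.001, "dy": 0.0005, "dz": 0.07, "wx": 0, "wy": 0, "wz": 0}
    - {"dx": 0.001, "dy": 0.0005, "dz": 0.07, "wx": 0, "wy": 0, "wz": 0}

```text
time: 11.77
eef_pos: [0.4475, -0.3198, -0.0261]
tcp_rot: [[-0.009, 1.0, 0.002], [1.0, 0.009, 0.002], [0.002, 0.002, -1.0]]
contact_force: [-6.9, 8.8, 21.9]
opening: 0.0937
grip_force: 10.7
```

Request:
arm_command:
  series:
    - {"dx": 0, "dy": 0, "dz": 0, "wx": 0, "wy": 0, "wz": 0}
    - {"dx": 0, "dy": 0, "dz": 0, "wx": 0, "wy": 0, "wz": 0}
    - {"dx": 0, "dy": 0, "dz": 0, "wx": 0, "wy": 0, "wz": 0}
    - {"dx": 0, "dy": 0, "dz": 0, "wx": 0, "wy": 0, "wz": 0}
    - {"dx": 0, "dy": 0, "dz": 0, "wx": 0, "wy": 0, "wz": 0}
    - {"dx": 0, "dy": 0, "dz": 0, "wx": 0, "wy": 0, "wz": 0}
    - {"dx": 0, "dy": 0, "dz": 0, "wx": 0, "wy": 0, "wz": 0}
    - {"dx": 0, "dy": 0, "dz": 0, "wx": 0, "wy": 0, "wz": 0}
    - {"dx": 0, "dy": 0, "dz": 0, "wx": 0, "wy": 0, "wz": 0}
  claw: 35

```text
time: 12.52
eef_pos: [0.4475, -0.3213, -0.026]
tcp_rot: [[-0.008, 1.0, 0.003], [1.0, 0.008, -0.001], [-0.001, 0.003, -1.0]]
contact_force: [-5.3, -0.5, 14.4]
opening: 0.0434
grip_force: 17.7
```

```bash
python3 - <<'E'
from h import *
st();go([.5227,.0785,.11])
E
```

```text
{'time': 12.5167, 'joint_pos': [0.1125, 0.6352, 0.5844, 1.9512, -0.5283, 0.7074, 1.0265], 'eef_pos': [0.4475, -0.3213, -0.026], 'tcp_rot': [[-0.0083, 1.0, 0.0025], [1.0, 0.0083, -0.0014], [-0.0014, 0.0025, -1.0]], 'contact_force': [-5.3149, -0.501, 14.3757], 'opening': 0.0434, 'grip_force': 17.6555}
d [ 0.399   0.0788 -0.1364] w [0.0025 0.0014 0.0006]
```

Gripped at 43.4 mm, with the tips lightly touching the board. That makes tip height equal reported z + 34 mm. Lifting and carrying it over.

Request:
arm_command:
  series:
    - {"dx": 0, "dy": 0, "dz": -0.04, "wx": 0, "wy": 0, "wz": 0}
    - {"dx": 0, "dy": 0, "dz": -0.08, "wx": 0, "wy": 0, "wz": 0}
    - {"dx": 0.03, "dy": 0.006, "dz": -0.11, "wx": 0, "wy": 0, "wz": 0}
    - {"dx": 0.06, "dy": 0.012, "dz": -0.136, "wx": 0, "wy": 0, "wz": 0}
    - {"dx": 0.1, "dy": 0.02, "dz": -0.136, "wx": 0, "wy": 0, "wz": 0}
    - {"dx": 0.14, "dy": 0.028, "dz": -0.136, "wx": 0, "wy": 0, "wz": 0}
    - {"dx": 0.18, "dy": 0.036, "dz": -0.136, "wx": 0, "wy": 0, "wz": 0}
    - {"dx": 0.22, "dy": 0.044, "dz": -0.136, "wx": 0, "wy": 0, "wz": 0}
    - {"dx": 0.26, "dy": 0.052, "dz": -0.136, "wx": 0, "wy": 0, "wz": 0}
    - {"dx": 0.3, "dy": 0.06, "dz": -0.136, "wx": 0, "wy": 0, "wz": 0}
    - {"dx": 0.34, "dy": 0.068, "dz": -0.136, "wx": 0, "wy": 0, "wz": 0}
    - {"dx": 0.37, "dy": 0.075, "dz": -0.136, "wx": 0, "wy": 0, "wz": 0}

```text
time: 13.52
eef_pos: [0.5191, 0.0542, 0.1093]
tcp_rot: [[-0.01, 1.0, 0.002], [1.0, 0.01, 0.002], [0.002, 0.002, -1.0]]
contact_force: [0.2, -0.2, 0.1]
opening: 0.0434
grip_force: 15.0
```

Request:
arm_command:
  series:
    - {"dx": 0.025, "dy": 0.003, "dz": 0, "wx": 0, "wy": 0, "wz": 0}
    - {"dx": 0.028, "dy": 0.003, "dz": 0, "wx": 0, "wy": 0, "wz": 0}
    - {"dx": 0.028, "dy": 0.003, "dz": 0, "wx": 0, "wy": 0, "wz": 0}
    - {"dx": 0.028, "dy": 0.003, "dz": 0, "wx": 0, "wy": 0, "wz": 0}

```text
time: 13.85
eef_pos: [0.5215, 0.0776, 0.1084]
tcp_rot: [[-0.008, 1.0, 0.001], [1.0, 0.008, 0.0], [0.0, 0.001, -1.0]]
contact_force: [0.0, -0.4, 0.5]
opening: 0.0435
grip_force: 15.0
```

```bash
python3 - <<'E'
from h import *
s=st();go([.5227,.0785,.046]);a=snap('top','t4.png');b=snap('scene','s4.png')
T=np.array(s['eef_pos'])
for n,im in(('scene',b),('top',a)):
    hsv=cv2.cvtColor(im,cv2.COLOR_RGB2HSV);H,S,V=[hsv[:,:,i].astype(int) for i in range(3)]
    C=proj(n,[T[0],T[1],T[2]+.040]).round(1)
    m=(H>100)&(H<130)&(S>110);yy,xx=np.nonzero(m);k=(abs(xx-C[0])<25)&(abs(yy-C[1])<25)
    c=[proj(n,[T[0]+.022*np.cos(t),T[1]+.022*np.sin(t),T[2]+.034+h]) for t in np.arange(0,6.28,.05) for h in(0,.012)]
    print(n,'blue',xx[k].min(),xx[k].max(),yy[k].min(),yy[k].max(),'pred',np.min(c,0).round(1),np.max(c,0).round(1))
E
```

```text
{'time': 13.85, 'joint_pos': [-0.7453, 0.3749, 0.6601, 1.9364, -0.2856, 0.9224, 0.0633], 'eef_pos': [0.5215, 0.0776, 0.1084], 'tcp_rot': [[-0.0078, 1.0, 0.0013], [1.0, 0.0078, 0.0002], [0.0002, 0.0013, -1.0]], 'contact_force': [0.0124, -0.4327, 0.5106], 'opening': 0.0435, 'grip_force': 14.9998}
d [0.0009 0.0012 0.0624] w [ 0.0013 -0.0002  0.0001]
scene blue 456 471 234 254 pred [442.8 233.5] [472.6 256.6]
top blue 206 222 271 309 pred [194.  270.8] [222.9 298.5]
```

The blue ring's outline matches the reported TCP within about 1 mm, so it is centred in the grip. I'll aim for the axis at y≈0.0757.

Request:
arm_command:
  series:
    - {"dx": -0.002, "dy": 0.001, "dz": 0, "wx": 0, "wy": 0, "wz": 0}
    - {"dx": -0.002, "dy": 0.001, "dz": 0.008, "wx": 0, "wy": 0, "wz": 0}
    - {"dx": -0.002, "dy": 0.001, "dz": 0.016, "wx": 0, "wy": 0, "wz": 0}
    - {"dx": -0.002, "dy": 0.001, "dz": 0.022, "wx": 0, "wy": 0, "wz": 0}
    - {"dx": -0.002, "dy": 0.001, "dz": 0.026, "wx": 0, "wy": 0, "wz": 0}
    - {"dx": -0.002, "dy": 0.001, "dz": 0.03, "wx": 0, "wy": 0, "wz": 0}
    - {"dx": -0.002, "dy": 0.001, "dz": 0.034, "wx": 0, "wy": 0, "wz": 0}
    - {"dx": -0.002, "dy": 0.001, "dz": 0.038, "wx": 0, "wy": 0, "wz": 0}

```text
time: 14.62
eef_pos: [0.5222, 0.0761, 0.0688]
tcp_rot: [[-0.008, 1.0, -0.0], [1.0, 0.008, -0.0], [-0.0, -0.0, -1.0]]
contact_force: [0.5, 0.5, -0.3]
opening: 0.0431
grip_force: 15.0
```

Underside is now at about 0.103 with no contact. Continuing to just above the thick ring.

Request:
arm_command:
  series:
    - {"dx": 0, "dy": 0, "dz": 0.004, "wx": 0, "wy": 0, "wz": 0}
    - {"dx": 0, "dy": 0, "dz": 0.008, "wx": 0, "wy": 0, "wz": 0}
    - {"dx": 0, "dy": 0, "dz": 0.012, "wx": 0, "wy": 0, "wz": 0}
    - {"dx": 0, "dy": 0, "dz": 0.016, "wx": 0, "wy": 0, "wz": 0}
    - {"dx": 0, "dy": 0, "dz": 0.019, "wx": 0, "wy": 0, "wz": 0}
    - {"dx": 0, "dy": 0, "dz": 0.021, "wx": 0, "wy": 0, "wz": 0}

```text
time: 15.12
eef_pos: [0.5221, 0.0762, 0.0478]
tcp_rot: [[-0.008, 1.0, -0.0], [1.0, 0.008, -0.0], [-0.0, -0.0, -1.0]]
contact_force: [-0.0, -0.0, 0.1]
opening: 0.0436
grip_force: 15.0
```

Request:
arm_command:
  series:
    - {"dx": 0, "dy": 0, "dz": 0.001, "wx": 0, "wy": 0, "wz": 0}
    - {"dx": 0, "dy": 0, "dz": 0.0015, "wx": 0, "wy": 0, "wz": 0}

```text
time: 15.28
eef_pos: [0.5222, 0.0761, 0.0466]
tcp_rot: [[-0.008, 1.0, -0.0], [1.0, 0.008, -0.0], [-0.0, -0.0, -1.0]]
contact_force: [-0.1, 0.0, -0.7]
opening: 0.043
grip_force: 15.0
```

Request:
arm_command:
  series:
    - {"dx": 0, "dy": 0, "dz": 0.0005, "wx": 0, "wy": 0, "wz": 0}
    - {"dx": 0, "dy": 0, "dz": 0.0005, "wx": 0, "wy": 0, "wz": 0}
    - {"dx": 0, "dy": 0, "dz": 0.0005, "wx": 0, "wy": 0, "wz": 0}
    - {"dx": 0, "dy": 0, "dz": 0.0005, "wx": 0, "wy": 0, "wz": 0}
    - {"dx": 0, "dy": 0, "dz": -0.02, "wx": 0, "wy": 0, "wz": 0}
    - {"dx": 0, "dy": 0, "dz": -0.05, "wx": 0, "wy": 0, "wz": 0}
    - {"dx": 0, "dy": 0, "dz": -0.075, "wx": 0, "wy": 0, "wz": 0}
    - {"dx": 0, "dy": 0, "dz": -0.075, "wx": 0, "wy": 0, "wz": 0}
  claw: 75

```text
time: 15.95
eef_pos: [0.5244, 0.0763, 0.1258]
tcp_rot: [[-0.008, 1.0, 0.005], [1.0, 0.008, 0.002], [0.002, 0.005, -1.0]]
contact_force: [-0.2, 1.1, -0.0]
opening: 0.0706
grip_force: 0.0
```

Request:
arm_command:
  series:
    - {"dx": 0.035, "dy": 0, "dz": 0, "wx": 0, "wy": 0, "wz": 0}
    - {"dx": 0.07, "dy": 0, "dz": 0, "wx": 0, "wy": 0, "wz": 0}
    - {"dx": 0.105, "dy": 0, "dz": 0, "wx": 0, "wy": 0, "wz": 0}
    - {"dx": 0.135, "dy": 0, "dz": 0, "wx": 0, "wy": 0, "wz": 0}
    - {"dx": 0.14, "dy": 0, "dz": 0, "wx": 0, "wy": 0, "wz": 0}
    - {"dx": 0.14, "dy": 0, "dz": 0, "wx": 0, "wy": 0, "wz": 0}
    - {"dx": 0.14, "dy": 0, "dz": 0, "wx": 0, "wy": 0, "wz": 0}
    - {"dx": 0.14, "dy": 0, "dz": 0, "wx": 0, "wy": 0, "wz": 0}
    - {"dx": 0.14, "dy": 0, "dz": 0, "wx": 0, "wy": 0, "wz": 0}
  claw: 0

```text
time: 16.7
eef_pos: [0.5213, 0.2147, 0.1218]
tcp_rot: [[-0.006, 1.0, 0.0], [1.0, 0.006, -0.0], [-0.0, 0.0, -1.0]]
contact_force: [-0.6, 0.1, -0.3]
opening: 0.0137
grip_force: 0.0
```

```bash
python3 - <<'E'
from h import *
s=st();go([.5218,.216,.066]);a=snap('top','t5.png');b=snap('scene','s5.png')
A=cv2.resize(a[210:330,90:270],None,fx=2.5,fy=4,interpolation=2);B=cv2.resize(b[220:340,400:490],None,fx=4,fy=4,interpolation=2)
A=cv2.resize(A,(440,480))
cv2.imwrite('pics/c5.png',np.hstack([A,B])[:,:,::-1])
E
```

```text
{'time': 16.7, 'joint_pos': [-0.9348, 0.4184, 0.6215, 1.8343, -0.2885, 0.9801, -0.1855], 'eef_pos': [0.5213, 0.2147, 0.1218], 'tcp_rot': [[-0.006, 1.0, 0.0001], [1.0, 0.006, -0.0002], [-0.0002, 0.0001, -1.0]], 'contact_force': [-0.6203, 0.0522, -0.2825], 'opening': 0.0137, 'grip_force': 0.0}
d [0.0013 0.0005 0.0558] w [ 0.0001  0.0002 -0.0017]
```

View pics/c5.png

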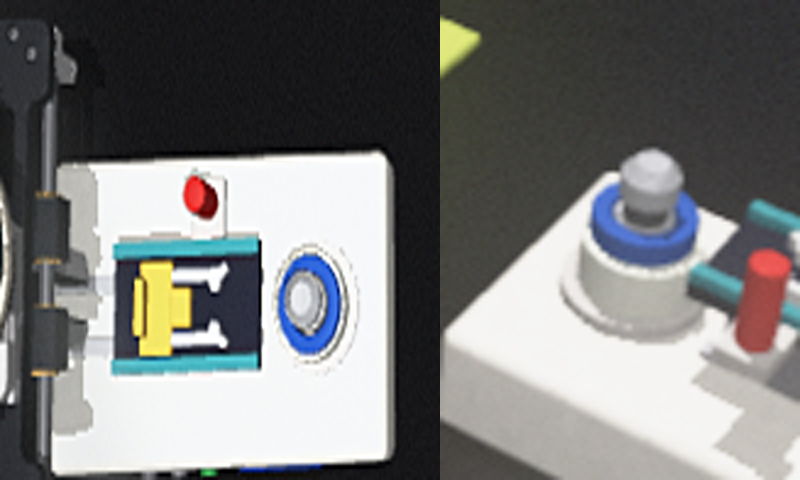

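Both rings sit flat on the hub: blue over white, around the spindle at (650,225) in the scene crop. The clip is still on the loader. Lowering the shut fingers behind it.

Request:
arm_command:
  series:
    - {"dx": 0.003, "dy": 0, "dz": 0.02, "wx": 0, "wy": 0, "wz": 0}
    - {"dx": 0.003, "dy": 0, "dz": 0.04, "wx": 0, "wy": 0, "wz": 0}
    - {"dx": 0.003, "dy": 0, "dz": 0.05, "wx": 0, "wy": 0, "wz": 0}
    - {"dx": 0.003, "dy": 0, "dz": 0.055, "wx": 0, "wy": 0, "wz": 0}
    - {"dx": 0.003, "dy": 0, "dz": 0.055, "wx": 0, "wy": 0, "wz": 0}

```text
time: 17.22
eef_pos: [0.5208, 0.2185, 0.0661]
tcp_rot: [[-0.007, 1.0, -0.001], [1.0, 0.007, -0.001], [-0.001, -0.001, -1.0]]
contact_force: [0.1, 1.1, -0.2]
opening: 0.0001
grip_force: 0.0
```

Request:
arm_command:
  series:
    - {"dx": -0.01, "dy": 0, "dz": 0, "wx": 0, "wy": 0, "wz": 0}
    - {"dx": -0.02, "dy": 0, "dz": 0, "wx": 0, "wy": 0, "wz": 0}
    - {"dx": -0.03, "dy": 0, "dz": 0, "wx": 0, "wy": 0, "wz": 0}
    - {"dx": -0.038, "dy": 0, "dz": 0, "wx": 0, "wy": 0, "wz": 0}
    - {"dx": -0.045, "dy": 0, "dz": 0, "wx": 0, "wy": 0, "wz": 0}

```text
time: 17.63
eef_pos: [0.5216, 0.1728, 0.0672]
tcp_rot: [[-0.007, 1.0, 0.001], [1.0, 0.007, 0.0], [0.0, 0.001, -1.0]]
contact_force: [-0.0, 0.4, 0.8]
opening: 0.0002
grip_force: 0.1
```

```bash
python3 - <<'E'
from h import *
s=st();go([*ag(0,.052),.066])
E
```

```text
{'time': 17.6333, 'joint_pos': [-0.846, 0.4687, 0.5943, 1.9112, -0.3399, 0.8618, -0.0704], 'eef_pos': [0.5216, 0.1728, 0.0672], 'tcp_rot': [[-0.0069, 1.0, 0.0006], [1.0, 0.0069, 0.0003], [0.0003, 0.0006, -1.0]], 'contact_force': [-0.0498, 0.4218, 0.8377], 'opening': 0.0002, 'grip_force': 0.1023}
d [-0.0456  0.0003  0.0012] w [ 0.0006 -0.0003 -0.0008]
```

Request:
arm_command:
  series:
    - {"dx": -0.006, "dy": 0, "dz": 0, "wx": 0, "wy": 0, "wz": 0}
    - {"dx": -0.012, "dy": 0, "dz": 0, "wx": 0, "wy": 0, "wz": 0}
    - {"dx": -0.018, "dy": 0, "dz": 0, "wx": 0, "wy": 0, "wz": 0}
    - {"dx": -0.022, "dy": 0, "dz": 0, "wx": 0, "wy": 0, "wz": 0}

```text
time: 17.97
eef_pos: [0.5216, 0.1514, 0.0667]
tcp_rot: [[-0.008, 1.0, 0.0], [1.0, 0.008, -0.0], [-0.0, 0.0, -1.0]]
contact_force: [0.1, -0.6, -0.3]
opening: 0.0004
grip_force: 0.1
```

```bash
python3 - <<'E'
from h import *
s=st();b=snap('scene','s6.png')
B=cv2.resize(b[220:340,400:580],None,fx=4,fy=4,interpolation=2)
cv2.imwrite('pics/c6.png',B[:,:,::-1])
E
```

```text
{'time': 17.9667, 'joint_pos': [-0.8162, 0.4599, 0.5992, 1.9266, -0.3378, 0.8556, -0.0329], 'eef_pos': [0.5216, 0.1514, 0.0667], 'tcp_rot': [[-0.0077, 1.0, 0.0], [1.0, 0.0077, -0.0002], [-0.0002, 0.0, -1.0]], 'contact_force': [0.1205, -0.6341, -0.2667], 'opening': 0.0004, 'grip_force': 0.0989}
```

View pics/c6.png

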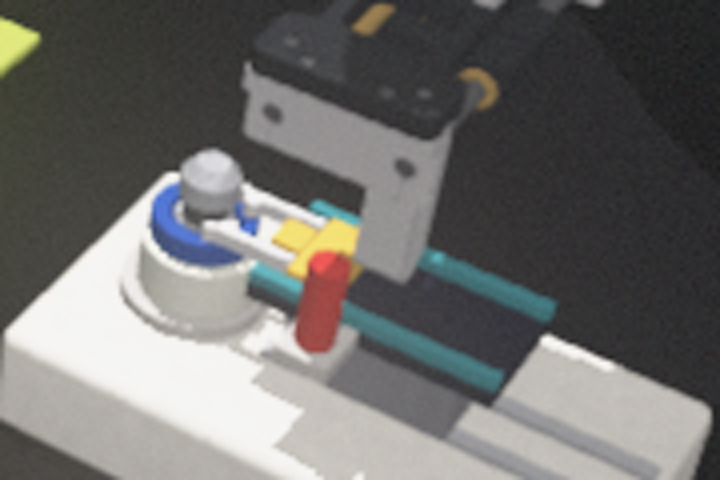

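The jaw tips are at the groove (210,228) and the clip is straight. Pushing on in small steps.

Request:
arm_command:
  series:
    - {"dx": -0.003, "dy": 0, "dz": 0, "wx": 0, "wy": 0, "wz": 0}
    - {"dx": -0.006, "dy": 0, "dz": 0, "wx": 0, "wy": 0, "wz": 0}
    - {"dx": -0.009, "dy": 0, "dz": 0, "wx": 0, "wy": 0, "wz": 0}
    - {"dx": -0.012, "dy": 0, "dz": 0, "wx": 0, "wy": 0, "wz": 0}

```text
time: 18.35
eef_pos: [0.5219, 0.142, 0.0669]
tcp_rot: [[-0.009, 1.0, 0.001], [1.0, 0.009, 0.002], [0.002, 0.001, -1.0]]
contact_force: [0.2, 13.1, 2.4]
opening: 0.0005
grip_force: 6.2
```

Request:
arm_command:
  series:
    - {"dx": -0.002, "dy": 0, "dz": 0, "wx": 0, "wy": 0, "wz": 0}
    - {"dx": -0.004, "dy": 0, "dz": 0, "wx": 0, "wy": 0, "wz": 0}
    - {"dx": -0.006, "dy": 0, "dz": 0, "wx": 0, "wy": 0, "wz": 0}

```text
time: 18.6
eef_pos: [0.5218, 0.1351, 0.0668]
tcp_rot: [[-0.009, 1.0, 0.0], [1.0, 0.009, 0.001], [0.001, 0.0, -1.0]]
contact_force: [-0.3, 1.9, 1.0]
opening: 0.0005
grip_force: 1.2
```

Request:
arm_command:
  series:
    - {"dx": -0.001, "dy": 0, "dz": 0, "wx": 0, "wy": 0, "wz": 0}
    - {"dx": -0.002, "dy": 0, "dz": 0, "wx": 0, "wy": 0, "wz": 0}
    - {"dx": -0.003, "dy": 0, "dz": 0, "wx": 0, "wy": 0, "wz": 0}

```text
time: 18.85
eef_pos: [0.5217, 0.1308, 0.0666]
tcp_rot: [[-0.008, 1.0, -0.0], [1.0, 0.008, -0.0], [-0.0, -0.0, -1.0]]
contact_force: [0.0, -0.2, -0.3]
opening: 0.0005
grip_force: 0.0
```

Force peaked at 13 N and then dropped, which looks like the snap. I'll push to firm contact to confirm it's home.

Request:
arm_command:
  series:
    - {"dx": -0.001, "dy": 0, "dz": 0, "wx": 0, "wy": 0, "wz": 0}
    - {"dx": -0.002, "dy": 0, "dz": 0, "wx": 0, "wy": 0, "wz": 0}
    - {"dx": -0.003, "dy": 0, "dz": 0, "wx": 0, "wy": 0, "wz": 0}

```text
time: 19.1
eef_pos: [0.5218, 0.1285, 0.0667]
tcp_rot: [[-0.008, 1.0, 0.0], [1.0, 0.008, 0.0], [0.0, 0.0, -1.0]]
contact_force: [-0.1, 7.0, 0.7]
opening: 0.0003
grip_force: 3.4
```

Request:
arm_command:
  series:
    - {"dx": -0.001, "dy": 0, "dz": 0, "wx": 0, "wy": 0, "wz": 0}
    - {"dx": -0.002, "dy": 0, "dz": 0, "wx": 0, "wy": 0, "wz": 0}

```text
time: 19.27
eef_pos: [0.5219, 0.1282, 0.0669]
tcp_rot: [[-0.009, 1.0, 0.0], [1.0, 0.009, 0.002], [0.002, 0.0, -1.0]]
contact_force: [-1.3, 15.9, 3.2]
opening: 0.0004
grip_force: 7.8
```

Request:
arm_command:
  series:
    - {"dx": -0.001, "dy": 0, "dz": 0, "wx": 0, "wy": 0, "wz": 0}
    - {"dx": -0.001, "dy": 0, "dz": 0, "wx": 0, "wy": 0, "wz": 0}

```text
time: 19.43
eef_pos: [0.5219, 0.1283, 0.067]
tcp_rot: [[-0.01, 1.0, 0.0], [1.0, 0.01, 0.003], [0.003, 0.001, -1.0]]
contact_force: [-0.5, 16.2, 2.1]
opening: 0.0002
grip_force: 8.1
```

Request:
arm_command:
  series:
    - {"dx": 0.006, "dy": 0, "dz": 0, "wx": 0, "wy": 0, "wz": 0}
    - {"dx": 0.012, "dy": 0, "dz": 0, "wx": 0, "wy": 0, "wz": 0}
    - {"dx": 0.012, "dy": 0, "dz": -0.03, "wx": 0, "wy": 0, "wz": 0}
    - {"dx": 0.012, "dy": 0, "dz": -0.06, "wx": 0, "wy": 0, "wz": 0}
    - {"dx": 0.012, "dy": 0, "dz": -0.06, "wx": 0, "wy": 0, "wz": 0}

```text
time: 19.85
eef_pos: [0.524, 0.1375, 0.1311]
tcp_rot: [[-0.007, 1.0, 0.005], [1.0, 0.007, 0.002], [0.002, 0.005, -1.0]]
contact_force: [0.6, -0.6, 0.8]
opening: 0.0004
grip_force: 0.0
```

```bash
python3 - <<'E'
from h import *
s=st();go([*ag(.044,.043),.12])
b=viewer.read_camera('scene');hsv=cv2.cvtColor(b,cv2.COLOR_RGB2HSV);H,S,V=[hsv[:,:,i].astype(int) for i in range(3)]
m=((H<8)|(H>172))&(S>130);m[:250]=0;m[340:]=0;m[:,:450]=0;m[:,540:]=0
yy,xx=np.nonzero(m);print(xx.min(),xx.max(),yy.min(),yy.max())
for p in(0,.004,.008):
    c=[proj('scene',[*(ag(.044,.065+p)+.008*np.array([np.cos(t),np.sin(t)])),z]) for t in np.arange(0,6.28,.1) for z in(.0925,.1325)];print(p,np.min(c,0).round(1),np.max(c,0).round(1))
E
```

```text
{'time': 19.85, 'joint_pos': [-0.8415, 0.3645, 0.6509, 1.8848, -0.265, 0.9733, -0.0652], 'eef_pos': [0.524, 0.1375, 0.1311], 'tcp_rot': [[-0.0075, 1.0, 0.005], [1.0, 0.0075, 0.0017], [0.0017, 0.005, -1.0]], 'contact_force': [0.5865, -0.6097, 0.8058], 'opening': 0.0004, 'grip_force': 0.0}
d [-0.0193  0.0422  0.0113] w [ 0.005  -0.0017 -0.0002]
474 486 283 307
0 [470.  280.3] [485.1 307.8]
0.004 [472.4 281.4] [487.6 308.9]
0.008 [474.8 282.5] [490.1 310. ]
```

Request:
arm_command:
  series:
    - {"dx": -0.01, "dy": 0.021, "dz": 0, "wx": 0, "wy": 0, "wz": 0}
    - {"dx": -0.02, "dy": 0.043, "dz": 0, "wx": 0, "wy": 0, "wz": 0}
    - {"dx": -0.02, "dy": 0.043, "dz": 0, "wx": 0, "wy": 0, "wz": 0}
    - {"dx": -0.02, "dy": 0.043, "dz": 0, "wx": 0, "wy": 0, "wz": 0}
    - {"dx": -0.02, "dy": 0.043, "dz": 0.02, "wx": 0, "wy": 0, "wz": 0}
    - {"dx": -0.02, "dy": 0.043, "dz": 0.04, "wx": 0, "wy": 0, "wz": 0}
    - {"dx": -0.02, "dy": 0.043, "dz": 0.05, "wx": 0, "wy": 0, "wz": 0}
    - {"dx": -0.02, "dy": 0.043, "dz": 0.05, "wx": 0, "wy": 0, "wz": 0}

```text
time: 20.57
eef_pos: [0.5629, 0.1176, 0.0745]
tcp_rot: [[-0.008, 1.0, -0.004], [1.0, 0.008, -0.001], [-0.001, -0.004, -1.0]]
contact_force: [-0.6, 0.4, 0.1]
opening: 0.001
grip_force: 0.0
```

```bash
python3 - <<'E'
from h import *
s=st();go([*ag(.044,.065+.055-.016),.08])
E
```

```text
{'time': 20.5667, 'joint_pos': [-0.7248, 0.5071, 0.6055, 1.8389, -0.3569, 0.91, 0.0539], 'eef_pos': [0.5629, 0.1176, 0.0745], 'tcp_rot': [[-0.0084, 1.0, -0.0037], [1.0, 0.0084, -0.0013], [-0.0013, -0.0037, -1.0]], 'contact_force': [-0.6057, 0.4111, 0.1429], 'opening': 0.001, 'grip_force': 0.0}
d [ 0.0619  0.0035 -0.0056] w [-0.0037  0.0013  0.0007]
```

Request:
arm_command:
  series:
    - {"dx": 0.006, "dy": 0.003, "dz": 0, "wx": 0, "wy": 0, "wz": 0}
    - {"dx": 0.012, "dy": 0.003, "dz": 0, "wx": 0, "wy": 0, "wz": 0}
    - {"dx": 0.018, "dy": 0.003, "dz": 0, "wx": 0, "wy": 0, "wz": 0}
    - {"dx": 0.024, "dy": 0.003, "dz": 0, "wx": 0, "wy": 0, "wz": 0}
    - {"dx": 0.03, "dy": 0.003, "dz": 0, "wx": 0, "wy": 0, "wz": 0}
    - {"dx": 0.036, "dy": 0.003, "dz": 0, "wx": 0, "wy": 0, "wz": 0}
    - {"dx": 0.042, "dy": 0.003, "dz": 0, "wx": 0, "wy": 0, "wz": 0}
    - {"dx": 0.048, "dy": 0.003, "dz": 0, "wx": 0, "wy": 0, "wz": 0}
    - {"dx": 0.053, "dy": 0.003, "dz": 0, "wx": 0, "wy": 0, "wz": 0}
    - {"dx": 0.057, "dy": 0.003, "dz": 0, "wx": 0, "wy": 0, "wz": 0}

```text
time: 21.4
eef_pos: [0.5673, 0.1753, 0.0766]
tcp_rot: [[-0.008, 1.0, -0.0], [1.0, 0.008, -0.0], [-0.0, -0.0, -1.0]]
contact_force: [-0.0, -2.5, 1.8]
opening: 0.0006
grip_force: 1.2
```

Request:
arm_command:
  series:
    - {"dx": 0.002, "dy": 0, "dz": 0, "wx": 0, "wy": 0, "wz": 0}
    - {"dx": 0.004, "dy": 0, "dz": 0, "wx": 0, "wy": 0, "wz": 0}

```text
time: 21.57
eef_pos: [0.5673, 0.1787, 0.0766]
tcp_rot: [[-0.008, 1.0, -0.0], [1.0, 0.008, -0.0], [-0.0, -0.0, -1.0]]
contact_force: [-0.8, -3.2, -0.1]
opening: 0.0003
grip_force: 1.1
```

Friction is about 3 N and the loader is still sliding. Creeping on to the back stop.

Request:
arm_command:
  series:
    - {"dx": 0.0015, "dy": 0, "dz": 0, "wx": 0, "wy": 0, "wz": 0}
    - {"dx": 0.003, "dy": 0, "dz": 0, "wx": 0, "wy": 0, "wz": 0}

```text
time: 21.73
eef_pos: [0.5672, 0.1794, 0.0766]
tcp_rot: [[-0.006, 1.0, -0.001], [1.0, 0.006, -0.003], [-0.003, -0.001, -1.0]]
contact_force: [-2.6, -17.7, 5.9]
opening: 0.0005
grip_force: 8.7
```

Request:
arm_command:
  series:
    - {"dx": 0.001, "dy": 0, "dz": 0, "wx": 0, "wy": 0, "wz": 0}
    - {"dx": 0.002, "dy": 0, "dz": 0, "wx": 0, "wy": 0, "wz": 0}

```text
time: 21.9
eef_pos: [0.5672, 0.1794, 0.0765]
tcp_rot: [[-0.005, 1.0, -0.001], [1.0, 0.005, -0.004], [-0.004, -0.001, -1.0]]
contact_force: [-4.4, -24.5, 7.2]
opening: 0.0006
grip_force: 12.0
```

It's against the back stop. Backing off, rising and moving clear.

Request:
arm_command:
  series:
    - {"dx": -0.004, "dy": 0, "dz": 0, "wx": 0, "wy": 0, "wz": 0}
    - {"dx": -0.01, "dy": 0, "dz": 0, "wx": 0, "wy": 0, "wz": 0}
    - {"dx": -0.01, "dy": 0, "dz": -0.035, "wx": 0, "wy": 0, "wz": 0}
    - {"dx": -0.01, "dy": 0, "dz": -0.07, "wx": 0, "wy": 0, "wz": 0}
    - {"dx": -0.01, "dy": 0, "dz": -0.1, "wx": 0, "wy": 0, "wz": 0}
    - {"dx": 0.03, "dy": -0.01, "dz": -0.1, "wx": 0, "wy": 0, "wz": 0}
    - {"dx": 0.07, "dy": -0.02, "dz": -0.1, "wx": 0, "wy": 0, "wz": 0}
    - {"dx": 0.11, "dy": -0.03, "dz": -0.1, "wx": 0, "wy": 0, "wz": 0}
    - {"dx": 0.15, "dy": -0.04, "dz": -0.1, "wx": 0, "wy": 0, "wz": 0}
    - {"dx": 0.17, "dy": -0.04, "dz": -0.1, "wx": 0, "wy": 0, "wz": 0}
    - {"dx": 0.17, "dy": -0.04, "dz": -0.1, "wx": 0, "wy": 0, "wz": 0}

```text
time: 22.82
eef_pos: [0.5237, 0.3591, 0.1759]
tcp_rot: [[-0.015, 1.0, -0.001], [1.0, 0.015, 0.001], [0.001, -0.001, -1.0]]
contact_force: [-0.3, -0.2, 0.1]
opening: 0.0006
grip_force: 0.0
```

```bash
python3 - <<'E'
from h import *
s=st();a=snap('top','t7.png');b=snap('scene','s7.png')
A=cv2.resize(a[230:340,95:265],(360,233),interpolation=2);B=cv2.resize(b[230:370,395:585],(436,321),interpolation=2)
A=np.vstack([A,np.zeros((88,360,3),np.uint8)])
cv2.imwrite('pics/c7.png',np.hstack([A,B])[:,:,::-1])
E
```

```text
{'time': 22.8167, 'joint_pos': [-1.0765, 0.4865, 0.5952, 1.5976, -0.2934, 1.1482, -0.3986], 'eef_pos': [0.5237, 0.3591, 0.1759], 'tcp_rot': [[-0.0151, 0.9999, -0.0012], [0.9999, 0.0151, 0.0012], [0.0012, -0.0012, -1.0]], 'contact_force': [-0.3268, -0.1981, 0.0927], 'opening': 0.0006, 'grip_force': 0.0}
```

View pics/c7.png

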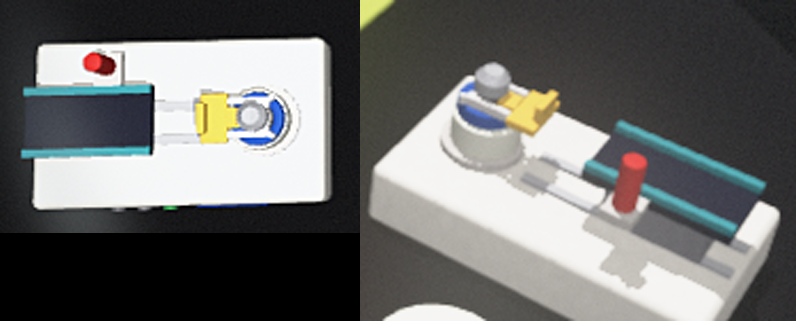

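The clip is home in the groove, with its yellow back at (212,117) in the top crop. The loader is fully back and both rings are in place. Handing in.

```bash
python3 -c "
from rig import bot
print(bot.job_done())"
```

```text
the job is handed in; nothing more can be done
None
```

The job is handed in at about 23 s: thick white ring then blue ring on the hub, clip snapped home in the groove, loader slid fully back to its stop, and jars, cassettes and ruler not touched; the hand-in gave no verdict.

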